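Clear the instrument case and bring the board rule out through its opening

TASK

Put the two wooden offcuts lying on the covers of the blue instrument case into the grey waste bin. Then pick up the yellow rule with the dark grip and bring it out of the case, one end first, through the opening between the covers, which is shorter than the rule. Finish while still gripping the rule, held at rest, every part of it at least 8 cm above the top of the case and touching nothing else, and leave the other things on the bench where they are.

Things in the scene. Friction and masses are not known exactly. Their poses are not given: they have to be found in the camera images.
- case: Blue instrument case fixed to the bench, left or right of its middle, turned a little: 396 long (y axis) x 176 wide (x) x 54 mm high. Origin: centre of its underside, on the bench. Walls 8 mm; inside 380 x 160 mm; inner floor 6 mm above the bench. A fixed cover (48 to 54 mm above the bench) roofs the last 95 mm of the inside at each end.
- case_mouth (a point): Centre of the case's opening between the two covers, level with their tops (54 mm above the bench); axes as the case's. The opening is 190 long (y from -95 to +95 mm) x 160 mm wide.
- rule_grip (a point): Centre of the dark grip block, 60 long (y) x 30 wide (x) x 36 mm high, in the middle of the yellow rule, which lies loose and flat on the case's floor along it, both ends under the covers. Rule: 260 (y) x 26 x 10 mm, about 0.14 kg, undersides flush, 18 mm below this point. Slid lengthwise to an end wall (60 mm from the middle), its other end comes out from under its cover.
- rule_end_a (a point): End of the rule at its +y end, 130 mm from the middle, half-way through its thickness (5 mm above the underside).
- rule_end_b (a point): End of the rule at its -y end, 130 mm from the middle, half-way through its thickness (5 mm above the underside).
- offcut_1_mid (a point): Centre of a brown wooden offcut, a plain block 50 (x) x 32 (y) x 28 mm high, about 30 g, lying on one cover of the case.
- offcut_2_mid (a point): Pale plywood offcut, stepped: 46 (x) x 30 (y) mm, 14 mm high at its +x end and 28 mm high over the other 26 mm; about 25 g, lying on the other cover. The point is half-way up (14 mm), 5 mm towards -x from the middle of its length, in the high part; grasp across y here.
- bin: Grey open waste bin fixed to the bench, 170 x 170 x 120 mm high, walls 5 mm, open on top. Origin: centre of its underside, on the bench. It stands on the other side of the bench's middle from the case.
- tape_roll: Bystander: orange tape roll lying flat near the bin, 84 mm across, 24 mm high. Origin: centre of underside.
- glue: Bystander: white glue bottle, 48 mm across, 120 mm high. Origin: centre of underside.
- tin: Bystander: brass-coloured tin, 70 mm across, 90 mm high. Origin: centre of underside.
- duster: Bystander: grey and brown board duster 50 x 120 x 40 mm, beside the case. Origin: centre of underside.
- carton: Bystander: closed carton 60 x 100 x 60 mm. Origin: centre of underside.
- pen_pot: Bystander: empty green pen pot, 76 mm across, 90 mm high. Origin: centre of underside.
Things that resemble listed ones, but are neither listed nor needed, are in the scene too. Leave any red look-alike of the part that bears offcut_1_mid alone.

How it is judged (in metres and radians):
On the way, in this order (a step that is already met when the one before it is completed fails the run):
1. both offcuts are in the bin (x of offcut_1_mid in the frame of bin between -0.085 and 0.085 m and y of offcut_1_mid in the frame of bin between -0.085 and 0.085 m and z of offcut_1_mid in the frame of bin between 0 and 0.09 m and x of offcut_2_mid in the frame of bin between -0.085 and 0.085 m and y of offcut_2_mid in the frame of bin between -0.085 and 0.085 m and z of offcut_2_mid in the frame of bin between 0 and 0.09 m), for 0.2 s.
2. one end of the rule is up through the opening while its other end is still below the covers (((height (world z) of rule_end_a above 0.06 m and height (world z) of rule_end_b below 0.048 m) or (height (world z) of rule_end_b above 0.06 m and height (world z) of rule_end_a below 0.048 m))), for 0.1 s.
At the end, for the whole second after the job is handed in: Both offcuts lie in the bin; the rule is held still in the fingers, clear of case, bin and bench, both its ends and its grip at least 80 mm above the top of the case (134 mm above the bench) (all of step 1 and height (world z) of each of rule_end_a, rule_end_b, rule_grip above 0.134 m and contact force between rule and the fingers above 1 N and contact force between rule and case below 0.1 N and contact force between rule and bin below 0.1 N and contact force between rule and table below 0.1 N and linear speed of rule below 0.03 m/s and angular speed of rule below 0.2 rad/s); the arm keeps its last pose, push and grip.
It fails at once if a bystander was shoved more than 3 cm (distance of any of tape_roll, glue, tin, duster, carton, pen_pot from where it was at the start of the episode above 0.03 m).
It also fails if it takes over 64 s, if anything falls off the work surface, if the arm or the gripper's body presses on something with over 40 N, if the wrist force passes 120 N, or if a joint passes its speed limit or range.

ROBOT

A 6-joint arm with a two-finger parallel gripper is mounted at the origin on the work surface. World frame = base frame: x ahead of the robot, y to its left, z up, the work surface at z = 0. Lengths are in mm, angles in rad, forces in N, time in s.
With the tool pointing down it reaches from about 275 to 1000 mm from the base axis. Payload 8.4 kg.
Tool frame: the origin (TCP) lies midway between the tips of the shut fingers; the grasp point (between the pads) lies 19 mm behind it; z points along the fingers, y is the direction in which the jaws open and shut (so a half turn about z gives the same grasp; the last joint's range is limited). The gripper opens to 85 mm and grips with 20 to 120 N. Pads are 22 mm wide; open, the fingers measure 114 mm over their backs; the gripper's body (76 mm by 85 mm) begins 54 mm behind the grasp point. The pads swing forward as they close: fully open they stand 13 mm farther back than shut.
Start: joints at [-1.27, 0.353, 1.633, -0, 1.155, -0.002], TCP at [186.37, -596.568, 198.781] pointing down, gripper open.
Joint ranges: [-2.63, 2.63], [-0.92, 2.1], [0.06, 2.66], [-1.3, 4.44], [0, 2.69], [-3.02, 3.02]. Speed limits (rad/s): [2.22, 2.22, 2.79, 3.14, 3.14, 3.14].

INTERFACE

Orientations are given as [roll, pitch, yaw] about the fixed x, y, z axes, in that order (R = Rz(yaw) Ry(pitch) Rx(roll)).
In Python, from rig import r gives the robot as it stands.
- The arm moves only by the tool play_rows, never from a script. Its argument "moves" is a list of rows, each a list of 3 entries, a list of its own where there are three numbers: the turn, a rotation vector about the tool's x, y, z in degrees, then the shift along the tool's x, y, z in mm, then the opening, from 0 (shut) to 1 (fully open). A call has 1 to 20 rows; each row is the pose to reach, as a shift and turn from the pose measured when the call began, along the tool's axes at that moment; what a row does not reach only later rows make up. A row lasts 1/10 s, in which the tool goes at most 50 mm and 8.59 degrees, less where a joint would pass 70% of its speed; a pose out of reach is approached as far as the arm can. A call with a gripper value outside its range is refused whole. The fingers move at their own pace and stop on an object; "newtons" is the grip in N (left out, the last holds). Time passes only in rows, so rows that repeat a pose let the fingers close. It gives the time, the measured TCP pose, the force and the opening at its end, in the units of the state.
- r.sense(): the state, without advancing time (a new reading comes with each control period).
- r.grab_frame(name): name is "scene" or "top"; returns a dict with "color" (420x560x3 uint8, red, green, blue), "K" (3x3 intrinsics, pixels), "rvec" (rotation vector, rad) and "tvec" (3), from world to camera coordinates, as OpenCV has them. Camera axes: x right, y down, z forward; pixel columns grow to the right and rows downward; lengths in mm; the calibration is good to about 2 mm. A picture is of the moment at which its call begins. There is no depth.
- r.sign_off(): hands the job in, once; it reports no verdict.
Trained networks look in a picture, given as the dict that the camera call returned (one of the last four; its "shot" number tells which), for a name from the list of things; names that differ only in an ending like _2 or _b are one class to them, and where a whole thing is asked for, a point or a joint stands for the part that bears it (a point fixed in the world has none). Each returns a list of dicts, best first, with "conf" (0 to 1); they miss things now and then, are a little off and sometimes report something else, mostly with a low value. They report only what shows in the picture. A call takes as long as a camera call. They do not tell look-alikes from the thing itself.
- r.silhouettes(picture, name): "mask" (420x560 bool, what is visible of it) and "location" ([column, row] in pixels, amid what is visible of it).
The state is a dict: "clock": time; "qpos": joint angles; "qvel": joint speeds; "joint_efforts": joint torques, N m; "eef_pos": TCP position; "tcp_rot": TCP orientation; "contact_force": force on the tool from outside, world axes, zero at the start; "wrist_torque": the same for the moment, N m; "opening": opening from 0.0 (shut) to 1.0 (fully open).
Only numpy, scipy, OpenCV 4.12 (cv2) and the standard library are available. Lean on these libraries where they do the work, as an engineer would, in place of code of your own. Each camera call takes 0.05 s, during which the arm holds its last target.

## Working session

There is one attempt and no reset: what is moved stays moved. The work goes in short steps, Python scripts to look and compute and a tool call to move; the robot and the scene stay as the last step left them, time stands still between calls to the robot, and variables do not carry over. Pictures are saved under pics/ and viewed, and the job is handed in when it is done.

Besides the shell and the picture viewer there is one more tool, called after ">>>" as name(argument=value, ...), one argument or row to a line, values as JSON. play_rows: Moves the arm, as the interface text tells. Its arguments: {"type":"object","properties":{"moves":{"type":"array"},"newtons":{"type":"number"}},"required":["moves"]}

```bash
ls; mkdir -p pics; cat > h.py <<'E'
import numpy as np, cv2, pickle
from rig import r
def cam(f):
    R=cv2.Rodrigues(np.array(f["rvec"],float))[0]; return np.array(f["K"],float),R,np.array(f["tvec"],float).reshape(3)
def back(f,uv,z):
    K,R,t=cam(f); d=R.T@np.linalg.inv(K)@np.array([uv[0],uv[1],1.0]); c=-R.T@t
    return c+d*(z-c[2])/d[2]
def proj(f,P):
    K,R,t=cam(f); p=(R@np.atleast_2d(P).astype(float).T).T+t; p=(K@p.T).T; return p[:,:2]/p[:,2:]
def save(f,n): cv2.imwrite("pics/"+n,f["color"][:,:,::-1])
E
python3 - <<'E'
from h import *
print(r.sense())
for n in ("scene","top"):
    f=r.grab_frame(n); save(f,n+"0.png"); pickle.dump(f,open(n+"0.pkl","wb"))
    K,R,t=cam(f); print(n,K.tolist(),(-R.T@t).round(0))
    for o in ["case","bin","rule_grip","offcut_1_mid","offcut_2_mid","tape_roll","glue","tin","duster","carton","pen_pot"]:
        print(o,[(round(d["conf"],2),np.round(d["location"]).tolist(),int(d["mask"].sum())) for d in r.silhouettes(f,o)][:5])
E
```

```text
pics
{'clock': 0.0, 'qpos': array([-1.27040870e+00,  3.53674738e-01,  1.63415107e+00, -2.40023222e-05,
        1.15519923e+00, -2.39903244e-03]), 'qvel': array([ 0.00065633, -0.00037346,  0.00075645, -0.00250448, -0.00022155,
        0.00048823]), 'joint_efforts': array([ 9.32793409e-04, -6.05244184e+01, -3.42058110e+01, -1.93780642e-05,
        9.12817020e-03, -3.47096329e-05]), 'eef_pos': array([ 186.19790525, -596.06020526,  198.03786393]), 'tcp_rot': array([-3.14016022e+00,  1.85088278e-05,  3.02796376e-01]), 'contact_force': array([-0.80206222,  0.49977423,  0.54236837]), 'wrist_torque': array([-0.01433767,  0.03238741,  0.00282082]), 'opening': 1.0004017525465614}
scene [[407.14524265692785, 0.0, 270.8276540410665], [0.0, 407.14524265692785, 211.2350986305767], [0.0, 0.0, 1.0]] [ 956. -408.  762.]
case [(0.89, [299.0, 198.0], 8885)]
bin [(0.83, [184.0, 275.0], 9829)]
rule_grip [(0.61, [305.0, 181.0], 620)]
offcut_1_mid [(0.71, [290.0, 118.0], 266), (0.66, [365.0, 131.0], 299), (0.53, [338.0, 141.0], 347), (0.42, [307.0, 200.0], 8692)]
offcut_2_mid [(0.76, [289.0, 217.0], 381)]

[... 233 characters left out ...]
.0], 2552)]
pen_pot [(0.95, [354.0, 265.0], 1635), (0.56, [306.0, 179.0], 751)]
top [[508.1253012811537, 0.0, 282.37436701080225], [0.0, 508.1253012811537, 214.80033465659616], [0.0, 0.0, 1.0]] [ 364.   45. 1297.]
case [(0.64, [237.0, 217.0], 9784), (0.64, [292.0, 194.0], 226)]
bin [(0.89, [395.0, 215.0], 5937)]
rule_grip [(0.75, [234.0, 219.0], 816)]
offcut_1_mid [(0.89, [122.0, 230.0], 322), (0.85, [161.0, 303.0], 308), (0.79, [177.0, 222.0], 304), (0.61, [238.0, 216.0], 10045)]
offcut_2_mid []
tape_roll []
glue [(0.73, [246.0, 129.0], 445)]
tin [(0.88, [335.0, 129.0], 789), (0.49, [236.0, 216.0], 10293)]
duster [(0.78, [217.0, 174.0], 991)]
carton [(0.89, [383.0, 132.0], 1227)]
pen_pot []
```

View pics/scene0.png

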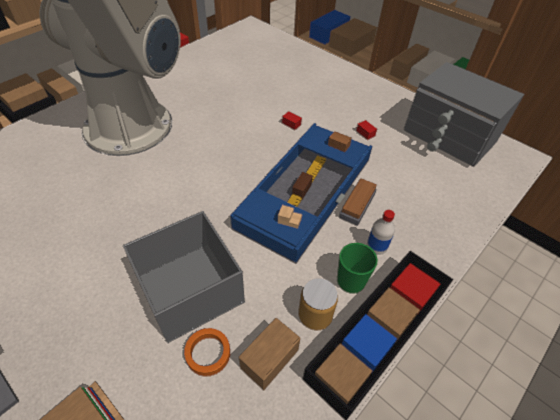

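View pics/top0.png

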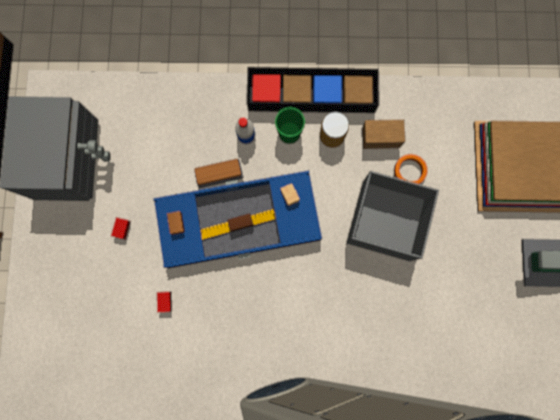

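Scene view: the brown offcut is at (340,141), which is top (176,222), on the left cover. The red look-alikes lie on the bench at scene (290,118) and (365,131), so I leave those alone. The pale stepped offcut is at scene (290,217), top (290,194). Next I enlarge these and measure.

```bash
cat > m.py <<'E'
from h import *
from scipy.optimize import least_squares
f=pickle.load(open("top0.pkl","rb")); s=pickle.load(open("scene0.pkl","rb"))
def Rz(a): return np.array([[np.cos(a),-np.sin(a),0],[np.sin(a),np.cos(a),0],[0,0,1]])
c=f["color"][140:285,140:335]; cv2.imwrite("pics/c_top.png",cv2.resize(c[:,:,::-1],None,fx=4,fy=4,interpolation=cv2.INTER_CUBIC))
c=s["color"][110:260,220:400]; cv2.imwrite("pics/c_sc.png",cv2.resize(c[:,:,::-1],None,fx=4,fy=4,interpolation=cv2.INTER_CUBIC))
E
python3 m.py
```

```text
(no output)
```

View pics/c_top.png

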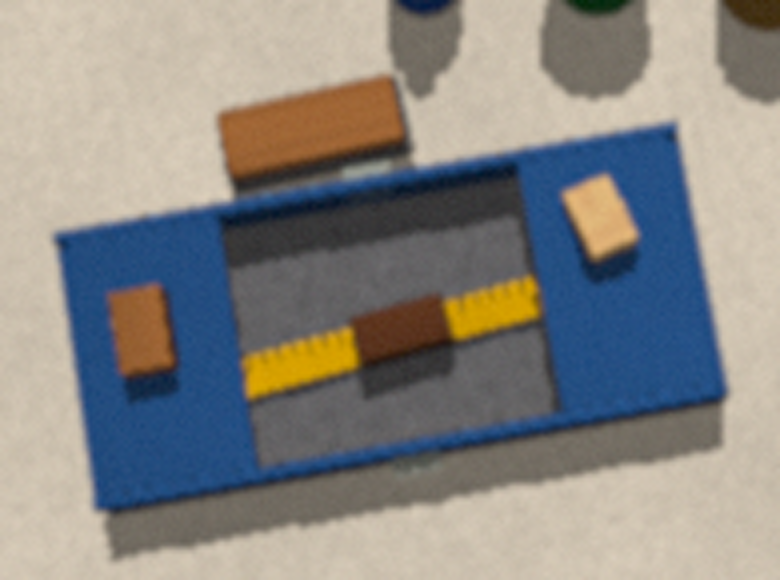

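View pics/c_sc.png

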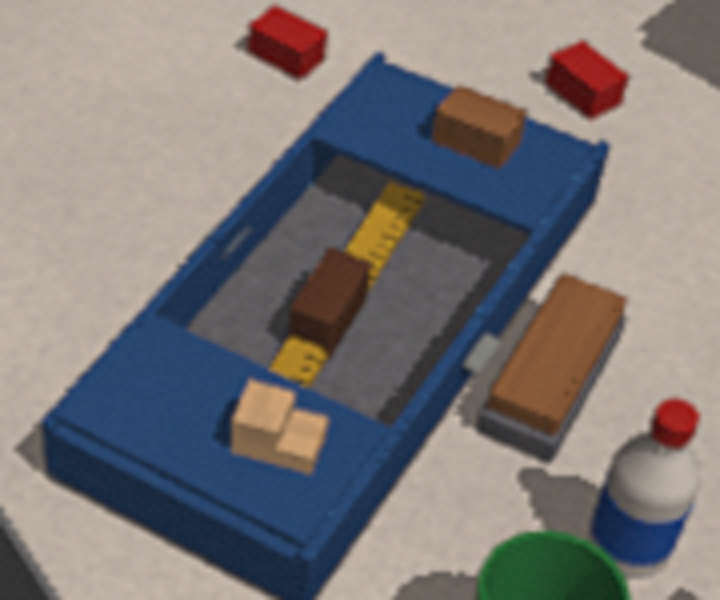

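```bash
cat >> m.py <<'E'
def px(p,o): return (np.array(p,float)+.5)/4-.5+np.array(o)
def quad(name,fr,pts,o,z):
    P=np.array([back(fr,px(p,o),z if np.isscalar(z) else z[i]) for i,p in enumerate(pts)])
    e=np.linalg.norm(np.roll(P,-1,0)-P,axis=1); l=np.roll(P,-1,0)-P
    print(name,"ctr",P.mean(0).round(1),"edges",e.round(0),"ang",np.degrees(np.arctan2(l[:,1],l[:,0])).round(1)); return P
T=(140,140);S=(220,110)
quad("case",f,[(58,235),(674,125),(725,397),(98,508)],T,54)
quad("opening",f,[(222,218),(517,168),(558,410),(258,467)],T,54)
quad("off1",f,[(108,292),(161,285),(175,372),(121,376)],T,82)
quad("off2 top outline",f,[(563,190),(612,175),(637,243),(597,264)],T,[68,68,82,82])
quad("grip",f,[(352,318),(442,294),(452,340),(362,364)],T,42)
quad("rule seen",f,[(243,355),(532,280),(541,315),(250,398)],T,16)
quad("scene off1",s,[(458,88),(525,108),(505,135),(438,118)],S,82)
quad("scene off2hi",s,[(252,380),(297,393),(277,427),(234,415)],S,82)
quad("scene grip",s,[(331,250),(369,266),(331,312),(293,294)],S,42)
quad("scene case",s,[(378,55),(607,147),(310,562),(48,422)],S,54)
bl=r.silhouettes
E
python3 m.py
python3 - <<'E'
from h import *
for n in("top","scene"):
    f=r.grab_frame(n)
    m=r.silhouettes(f,"bin")[0]["mask"]
    cs=cv2.findContours(m.astype(np.uint8),0,1)[0];c=max(cs,key=cv2.contourArea)
    a=cv2.approxPolyDP(c,6,True)[:,0]; print(n,a.tolist(),[back(f,p,120)[:2].round(0).tolist() for p in a])
E
```

```text
case ctr [542.2 165.1  54. ] edges [390. 174. 389. 172.] ang [ -78.7 -169.1  101.    11.3]
opening ctr [542.2 165.6  54. ] edges [186. 154. 187. 157.] ang [ -79.2 -169.4  101.8   10.5]
off1 ctr [525.6 312.1  82. ] edges [32. 54. 33. 52.] ang [ -81.4 -168.3   95.2   11.6]
off2 top outline ctr [601.3  34.9  75. ] edges [32. 50. 28. 55.] ang [ -71.7 -160.8  119.    24.1]
grip ctr [535.  158.3  42. ] edges [58. 30. 58. 30.] ang [ -73.9 -166.3  106.1   14. ]
rule seen ctr [533.4 166.9  16. ] edges [190.  23. 192.  28.] ang [ -74.3 -164.6  107.1   11.5]
scene off1 ctr [530.1 309.7  82. ] edges [46. 31. 44. 34.] ang [  18.7  -77.5 -157.2  106. ]
scene off2hi ctr [595.   32.2  82. ] edges [26. 27. 24. 27.] ang [  23.4  -72.1 -155.6  111.6]
scene grip ctr [536.2 159.8  42. ] edges [27. 47. 27. 46.] ang [  12.9  -79.3 -169.4  100.5]
scene case ctr [547.4 162.1  54. ] edges [171. 390. 171. 390.] ang [  10.9  -78.6 -169.3  101.5]
top [[370, 171], [346, 242], [421, 257], [437, 190]] [[651.0, -153.0], [481.0, -96.0], [450.0, -269.0], [608.0, -311.0]]
scene [[202, 212], [123, 246], [166, 341], [244, 301], [241, 272]] [[495.0, -115.0], [453.0, -275.0], [662.0, -331.0], [701.0, -194.0], [655.0, -158.0]]
```

```bash
cat >> h.py <<'E'
from scipy.spatial.transform import Rotation as Ro
def plan(p,rpy=None,R=None):
    "target TCP pos mm and roll/pitch/yaw deg -> turn (deg), shift (mm) in tool axes now"
    s=r.sense(); R0=Ro.from_euler("xyz",s["tcp_rot"]); R1=R if R is not None else Ro.from_euler("xyz",rpy,degrees=True)
    print("turn",(R0.inv()*R1).as_rotvec(degrees=True).round(1).tolist(),"shift",R0.inv().apply(np.array(p)-s["eef_pos"]).round(1).tolist())
def st():
    s=r.sense(); print("t",round(s["clock"],2),"pos",s["eef_pos"].round(1),"rpy",np.degrees(s["tcp_rot"]).round(1),"F",s["contact_force"].round(1),"op",round(s["opening"],3),"q",s["qpos"].round(2))
E
python3 -c "
from h import *
st(); plan([527,311,200],[180,0,13])"
```

```text
t 1.4 pos [ 186.4 -596.6  198.8] rpy [180.    0.   17.3] F [ 0.1  0.2 -0.2] op 0.999 q [-1.27  0.35  1.63 -0.    1.16 -0.  ]
turn [0.0, 0.0, 4.3] shift [595.8, -764.7, -1.2]
```

>>> play_rows(
  moves=[
    [[0,0,4],[596,-765,-20],1],
    [[0,0,4],[596,-765,-20],1],
    [[0,0,4],[596,-765,-20],1],
    [[0,0,4],[596,-765,-20],1],
    [[0,0,4],[596,-765,-20],1],
    [[0,0,4],[596,-765,-20],1],
    [[0,0,4],[596,-765,-20],1],
    [[0,0,4],[596,-765,-20],1],
    [[0,0,4],[596,-765,-20],1],
    [[0,0,4],[596,-765,-20],1],
    [[0,0,4],[596,-765,-20],1],
    [[0,0,4],[596,-765,-20],1],
    [[0,0,4],[596,-765,-20],1],
    [[0,0,4],[596,-765,-20],1],
    [[0,0,4],[596,-765,-20],1],
    [[0,0,4],[596,-765,-20],1],
    [[0,0,4],[596,-765,-20],1],
    [[0,0,4],[596,-765,-20],1],
    [[0,0,4],[596,-765,-20],1],
    [[0,0,4],[596,-765,-20],1],
  ],
)

```text
clock: 3.4
eef_pos: [528.2, 315.5, 218.8]
tcp_rot: [-3.14, -0.001, 0.235]
contact_force: [0.6, -0.1, 0.2]
opening: 1.0
```

```bash
python3 -c "
from h import *
st(); plan([527,311,62],[180,0,13])"
```

```text
t 3.4 pos [528.2 315.5 218.8] rpy [-1.799e+02 -1.000e-01  1.350e+01] F [ 0.6 -0.1  0.2] op 1.0 q [0.54 0.32 1.64 0.   1.19 1.87]
turn [-0.1, -0.1, 0.5] shift [-2.5, 4.3, 156.7]
```

>>> play_rows(
  moves=[
    [[0,0,0],[-2.5,4,50],1],
    [[0,0,0],[-2.5,4,95],1],
    [[0,0,0],[-2.5,4,130],1],
    [[0,0,0],[-2.5,4,150],1],
    [[0,0,0],[-2.5,4,161],1],
    [[0,0,0],[-2.5,4,161],1],
    [[0,0,0],[-2.5,4,161],0.1],
    [[0,0,0],[-2.5,4,161],0.1],
    [[0,0,0],[-2.5,4,161],0.1],
    [[0,0,0],[-2.5,4,161],0.1],
    [[0,0,0],[-2.5,4,161],0.1],
    [[0,0,0],[-2.5,4,161],0.1],
  ],
  newtons=30,
)

```text
clock: 4.6
eef_pos: [527.0, 311.4, 57.9]
tcp_rot: [-3.14, -0.002, 0.235]
contact_force: [0.7, -0.8, -0.3]
opening: 0.103
```

```bash
python3 -c "
from h import *
st(); f=r.grab_frame('scene');save(f,'g1.png')"
```

```text
t 4.6 pos [527.  311.4  57.9] rpy [-1.799e+02 -1.000e-01  1.350e+01] F [ 0.7 -0.8 -0.3] op 0.103 q [0.53 0.49 1.77 0.   0.87 1.87]
```

View pics/g1.png

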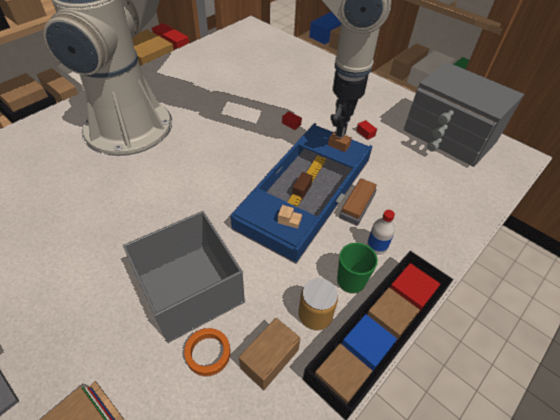

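The opening fell to 0.10, so the fingers closed without the block between them. I look at a close-up.

```bash
python3 -c "
from h import *
c=cv2.imread('pics/g1.png')[60:200,260:420];cv2.imwrite('pics/g1c.png',cv2.resize(c,None,fx=5,fy=4.2,interpolation=cv2.INTER_CUBIC) if 0 else cv2.resize(c,None,fx=4,fy=4,interpolation=cv2.INTER_CUBIC))
f=r.grab_frame('top');save(f,'g1t.png');c=f['color'][180:270,130:230,::-1]
cv2.imwrite('pics/g1tc.png',cv2.resize(c,None,fx=5,fy=5,interpolation=cv2.INTER_CUBIC))
print(proj(f,[[527,311,58],[527,311,82]]))
"
```

```text
[[177.50226251 223.16123971]
 [175.43597276 221.83358488]]
```

View pics/g1c.png

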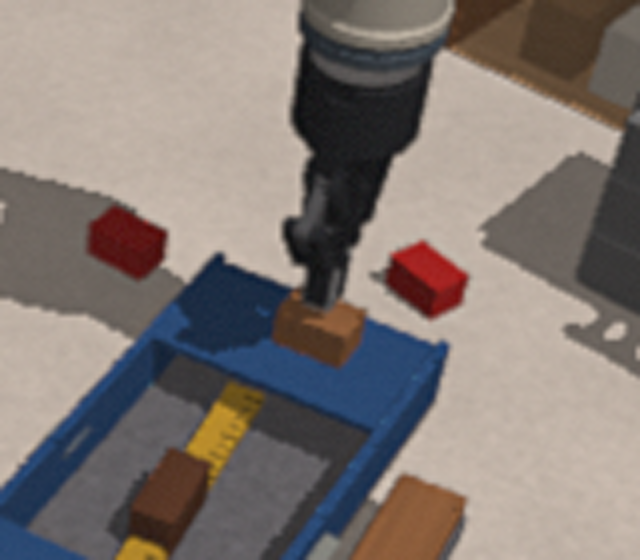

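View pics/g1tc.png

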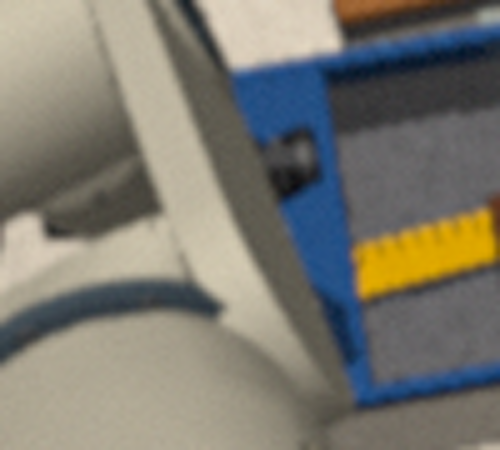

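>>> play_rows(
  moves=[
    [[0,0,0],[0,0,0],1],
    [[0,0,0],[0,0,0],1],
    [[0,0,0],[0,0,0],1],
    [[0,0,0],[0,0,-40],1],
    [[0,0,0],[0,0,-80],1],
    [[0,0,0],[0,0,-110],1],
    [[0,0,0],[0,0,-110],1],
  ],
)

```text
clock: 5.4
eef_pos: [529.4, 312.7, 172.6]
tcp_rot: [-3.138, -0.009, 0.235]
contact_force: [0.8, 0.2, 0.4]
opening: 0.999
```

```bash
python3 -c "
from h import *
st()
f=r.grab_frame('scene');save(f,'g2.png');c=f['color'][60:200,260:420,::-1];cv2.imwrite('pics/g2c.png',cv2.resize(c,None,fx=4,fy=4,interpolation=cv2.INTER_CUBIC))
print(proj(f,[[527,311,54],[527,311,82],r.sense()['eef_pos']]))
"
```

```text
t 5.4 pos [529.4 312.7 172.6] rpy [-179.8   -0.5   13.5] F [0.8 0.2 0.4] op 0.999 q [0.53 0.36 1.69 0.   1.09 1.87]
[[337.79719712 145.16961102]
 [339.33942916 136.85486697]
 [345.23359432 108.35747481]]
```

View pics/g2c.png

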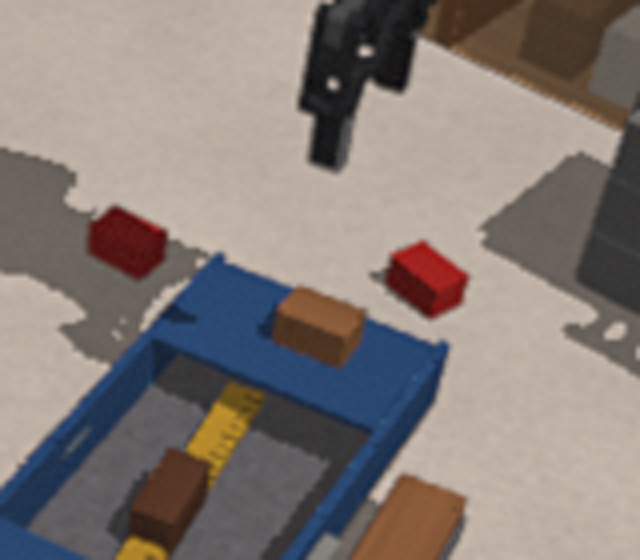

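```bash
python3 -c "
from h import *
f=r.grab_frame('scene')
for z in (160,172,185,200,215): print(z,((proj(f,[[539,272,z],[520,353,z],[529,312,z]])-[260,60])*4).round(0).tolist())
g=r.grab_frame('top');save(g,'g2t.png');c=g['color'][160:285,120:280,::-1]
cv2.imwrite('pics/g2tc.png',cv2.resize(c,None,fx=4,fy=4,interpolation=cv2.INTER_CUBIC))
"
```

```text
160 [[312.0, 245.0], [368.0, 173.0], [340.0, 208.0]]
172 [[315.0, 228.0], [371.0, 156.0], [343.0, 191.0]]
185 [[318.0, 210.0], [375.0, 138.0], [346.0, 173.0]]
200 [[322.0, 188.0], [379.0, 117.0], [350.0, 152.0]]
215 [[326.0, 166.0], [384.0, 95.0], [354.0, 129.0]]
```

View pics/g2tc.png

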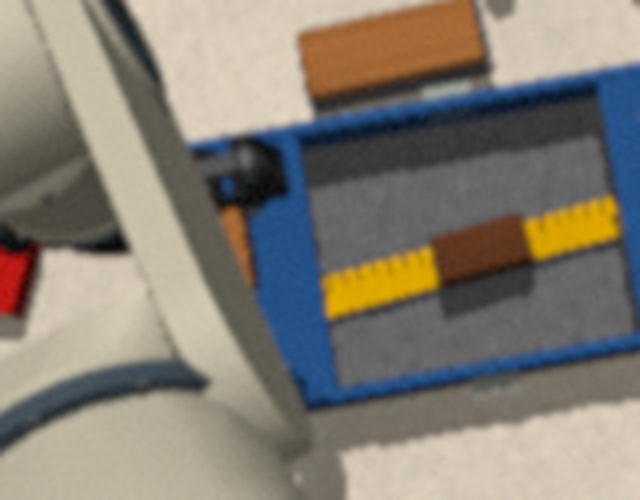

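View pics/g2.png

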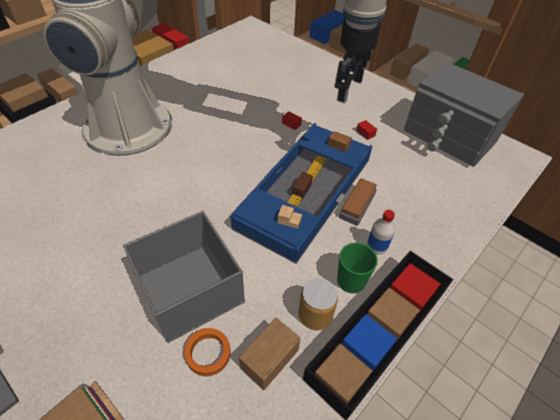

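```bash
cat >> h.py <<'E'
def tri(f,a,g,b):
    def ray(f,uv):
        K,R,t=cam(f); d=R.T@np.linalg.inv(K)@np.array([uv[0],uv[1],1.0]); return -R.T@t,d/np.linalg.norm(d)
    c1,d1=ray(f,a);c2,d2=ray(g,b)
    s=np.linalg.lstsq(np.c_[d1,-d2],c2-c1,rcond=None)[0]; p=c1+s[0]*d1;q=c2+s[1]*d2
    print("tri",((p+q)/2).round(1),"gap",np.linalg.norm(p-q).round(1)); return (p+q)/2
E
python3 -c "
from h import *
s=r.grab_frame('scene');g=r.grab_frame('top')
tri(s,(341.7,102),g,(186,204)); tri(s,(341.7,102),g,(189,204))
print(proj(g,[[539,272,172],[539,272,190],[529,312,172]]))
# triangulate block, case corners
S=(220,110);T=(140,140)
px=lambda p,o:(np.array(p)+.5)/4-.5+np.array(o)
print('off1');tri(s,px((482,112),S),g,px((141,331),T))
print('case');[tri(s,px(a,S),g,px(b,T)) for a,b in zip([(378,55),(607,147),(310,562),(48,422)],[(98,508),(58,235),(674,125),(725,397)])]
"
```

```text
tri [547.2 259.3 223.9] gap 0.5
tri [548.3 253.7 226.9] gap 4.6
[[184.54942678 211.36457116]
 [182.96614424 210.08840212]
 [166.52093968 215.47198374]]
off1
tri [526.9 313.9  77.5] gap 1.8
case
tri [420.8 340.9  49.6] gap 1.5
tri [589.9 374.7  48.9] gap 0.7
tri [667.1  -9.6  47.2] gap 0.4
tri [496.3 -41.9  46. ] gap 2.9
```

>>> play_rows(
  moves=[
    [[0,0,0],[0,0,0],0],
    [[0,0,0],[0,0,0],0],
    [[0,0,0],[0,0,0],0],
    [[0,0,0],[0,0,0],0],
    [[0,0,0],[0,0,0],0],
    [[0,0,0],[0,0,0],0],
  ],
)

```text
clock: 6.25
eef_pos: [525.9, 310.6, 166.3]
tcp_rot: [-3.141, 0.001, 0.235]
contact_force: [0.2, -1.0, -0.6]
opening: -0.001
```

```bash
python3 -c "
from h import *
st()
f=r.grab_frame('scene');e=r.sense()['eef_pos']
c=f['color'][40:170,280:420,::-1].copy();c=cv2.resize(c,None,fx=4.5,fy=4.5,interpolation=cv2.INTER_CUBIC)
for dz in (0,20,40):
    p=(proj(f,e+[0,0,dz])[0]-[280,40]+.5)*4.5; cv2.circle(c,(int(p[0]),int(p[1])),3,(0,255,0),-1); print(dz,p)
cv2.imwrite('pics/g3c.png',c)
"
```

```text
t 6.25 pos [525.9 310.6 166.3] rpy [-1.80e+02  1.00e-01  1.35e+01] F [ 0.2 -1.  -0.6] op -0.001 q [0.53 0.36 1.7  0.   1.08 1.87]
0 [290.05995798 314.92790053]
20 [295.86750497 283.44042741]
40 [301.86270021 250.9355593 ]
```

View pics/g3c.png

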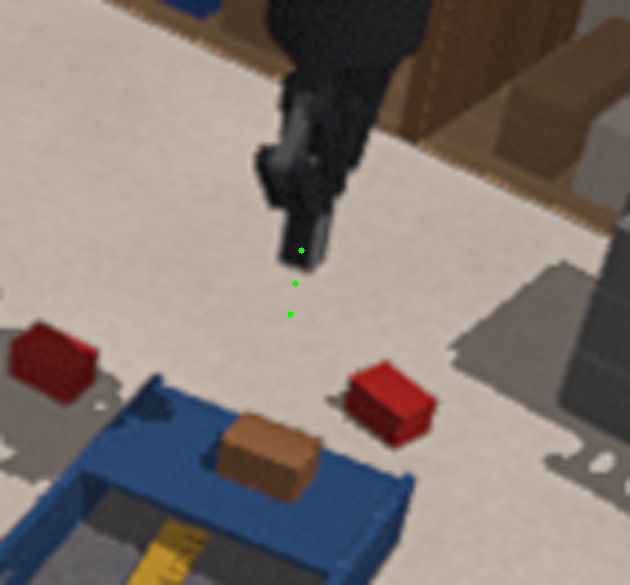

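Shut tips appear about 28–30 mm above the reported TCP in the scene view. The top-view triangulation of the open finger gives a similar figure, and it explains the fingers closing above the block. I descend in guarded steps while watching the force.

>>> play_rows(
  moves=[
    [[0,0,0],[0,0,20],0.8],
    [[0,0,0],[0,0,50],0.8],
    [[0,0,0],[0,0,85],0.8],
    [[0,0,0],[0,0,108],0.8],
    [[0,0,0],[0,0,116],0.8],
    [[0,0,0],[0,0,122],0.8],
    [[0,0,0],[0,0,122],0.8],
  ],
)

```text
clock: 7.0
eef_pos: [526.1, 310.8, 44.5]
tcp_rot: [-3.141, 0.001, 0.235]
contact_force: [-0.1, -0.6, 0.3]
opening: 0.797
```

```bash
python3 -c "
from h import *
st()
f=r.grab_frame('scene');e=r.sense()['eef_pos']
c=f['color'][40:170,280:420,::-1].copy();c=cv2.resize(c,None,fx=4.5,fy=4.5,interpolation=cv2.INTER_CUBIC)
cv2.imwrite('pics/g4c.png',c)
"
```

```text
t 7.0 pos [526.1 310.8  44.5] rpy [-180.     0.    13.5] F [-0.1 -0.6  0.3] op 0.797 q [0.53 0.51 1.78 0.   0.85 1.87]
```

View pics/g4c.png

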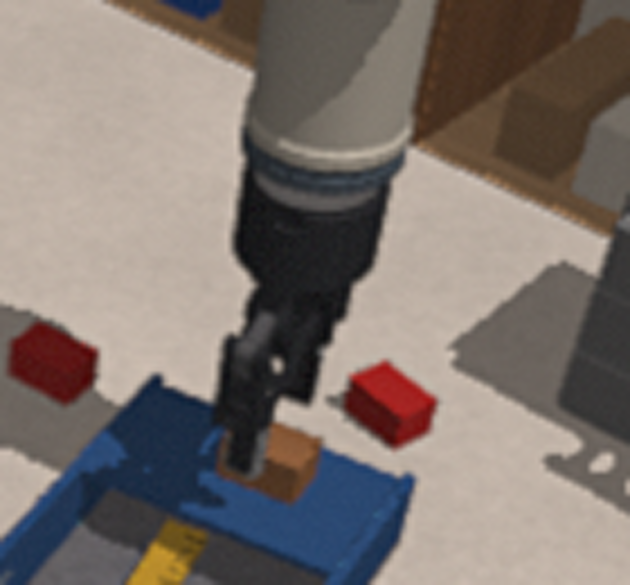

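>>> play_rows(
  moves=[
    [[0,0,0],[1,0,6],0.8],
    [[0,0,0],[1,0,12],0.8],
    [[0,0,0],[1,0,12],0.8],
    [[0,0,0],[1,0,12],0.1],
    [[0,0,0],[1,0,12],0.1],
    [[0,0,0],[1,0,12],0.1],
    [[0,0,0],[1,0,12],0.1],
    [[0,0,0],[1,0,12],0.1],
  ],
  newtons=30,
)

```text
clock: 7.85
eef_pos: [527.7, 311.4, 33.5]
tcp_rot: [-3.141, -0.001, 0.235]
contact_force: [-0.7, -0.9, 4.2]
opening: 0.369
```

>>> play_rows(
  moves=[
    [[0,0,0],[0,0,-30],0.1],
    [[0,0,0],[0,0,-70],0.1],
    [[0,0,0],[0,0,-115],0.1],
    [[0,0,0],[0,0,-145],0.1],
    [[0,0,0],[0,0,-145],0.1],
  ],
)

```text
clock: 8.35
eef_pos: [530.0, 312.7, 183.4]
tcp_rot: [-3.138, -0.008, 0.235]
contact_force: [0.3, 0.3, 0.6]
opening: 0.366
```

```bash
python3 -c "
from h import *
st(); plan([550,-207,180],[180,0,13.5])"
```

```text
t 8.35 pos [530.  312.7 183.4] rpy [-179.8   -0.5   13.5] F [0.3 0.3 0.6] op 0.366 q [0.53 0.35 1.68 0.   1.11 1.87]
turn [-0.2, -0.5, -0.0] shift [-101.6, 510.1, 0.9]
```

>>> play_rows(
  moves=[
    [[0,0,0],[-102,510,0],0.1],
    [[0,0,0],[-102,510,0],0.1],
    [[0,0,0],[-102,510,0],0.1],
    [[0,0,0],[-102,510,0],0.1],
    [[0,0,0],[-102,510,0],0.1],
    [[0,0,0],[-102,510,0],0.1],
    [[0,0,0],[-102,510,0],0.1],
    [[0,0,0],[-102,510,0],0.1],
    [[0,0,0],[-102,510,0],0.1],
    [[0,0,0],[-102,510,0],0.1],
    [[0,0,0],[-102,510,0],0.1],
    [[0,0,0],[-102,510,0],0.1],
    [[0,0,0],[-102,510,40],0.1],
    [[0,0,0],[-102,510,65],0.1],
    [[0,0,0],[-102,510,80],0.1],
    [[0,0,0],[-102,510,80],0.1],
  ],
)

```text
clock: 9.95
eef_pos: [548.7, -204.8, 98.6]
tcp_rot: [-3.136, -0.005, 0.236]
contact_force: [-0.5, -0.1, -0.6]
opening: 0.371
```

```bash
python3 -c "
from h import *
st()
f=r.grab_frame('scene');save(f,'b1.png')"
```

```text
t 9.95 pos [ 548.7 -204.8   98.6] rpy [-179.7   -0.3   13.5] F [-0.5 -0.1 -0.6] op 0.371 q [-0.36  0.41  1.81  0.01  0.93  0.96]
```

View pics/b1.png

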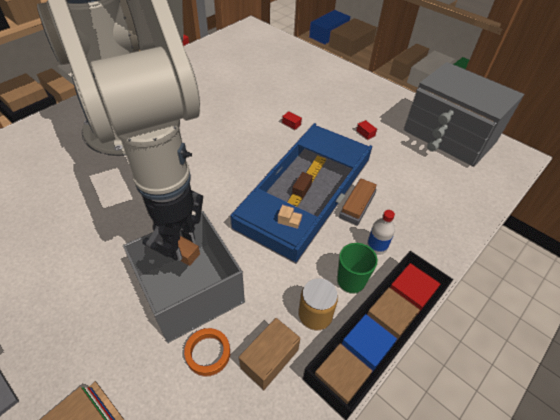

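The brown block is held at (190,252), over the inside of the bin. I release it.

>>> play_rows(
  moves=[
    [[0,0,0],[0,0,0],0.8],
    [[0,0,0],[0,0,0],0.8],
    [[0,0,0],[0,0,0],0.8],
    [[0,0,0],[0,0,-50],0.8],
    [[0,0,0],[0,0,-90],0.8],
    [[0,0,0],[0,0,-90],0.8],
  ],
)

```text
clock: 10.6
eef_pos: [552.9, -207.4, 196.7]
tcp_rot: [3.14, -0.015, 0.236]
contact_force: [0.4, 0.6, -0.4]
opening: 0.801
```

```bash
python3 -c "
from h import *
st(); plan([597.5,33,150],[180,0,21])
f=r.grab_frame('scene');save(f,'b2.png')"
```

```text
t 10.6 pos [ 552.9 -207.4  196.7] rpy [179.9  -0.9  13.5] F [ 0.4  0.6 -0.4] op 0.801 q [-0.37  0.29  1.72  0.01  1.11  0.96]
turn [0.1, -0.9, -7.5] shift [98.8, -223.4, 48.0]
```

View pics/b2.png

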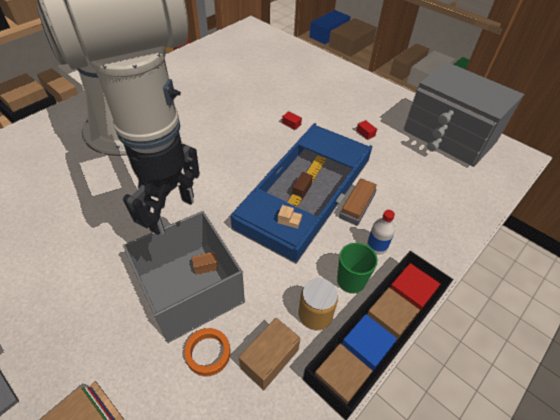

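The brown offcut lies in the bin at (204,263). Next is offcut 2.

>>> play_rows(
  moves=[
    [[0,0,-7.5],[99,-223,20],0.8],
    [[0,0,-7.5],[99,-223,20],0.8],
    [[0,0,-7.5],[99,-223,30],0.8],
    [[0,0,-7.5],[99,-223,40],0.8],
    [[0,0,-7.5],[99,-223,50],0.8],
    [[0,0,-7.5],[99,-223,65],0.8],
    [[0,0,-7.5],[99,-223,75],0.8],
    [[0,0,-7.5],[99,-223,75],0.8],
    [[0,0,-7.5],[99,-223,75],0.8],
  ],
)

```text
clock: 11.55
eef_pos: [596.3, 32.1, 120.3]
tcp_rot: [3.141, -0.012, 0.365]
contact_force: [0.2, 0.3, 0.7]
opening: 0.796
```

```bash
python3 -c "
from h import *
st(); plan([597.5,33,33],[180,0,21])"
```

```text
t 11.55 pos [596.3  32.1 120.3] rpy [179.9  -0.7  20.9] F [0.2 0.3 0.7] op 0.796 q [0.05 0.39 1.77 0.   0.97 1.25]
turn [0.1, -0.7, -0.1] shift [0.4, -0.5, 87.3]
```

>>> play_rows(
  moves=[
    [[0,-0.7,0],[1,-0.5,45],0.8],
    [[0,-0.7,0],[1,-0.5,70],0.8],
    [[0,-0.7,0],[1,-0.5,82],0.8],
    [[0,-0.7,0],[1,-0.5,87],0.8],
    [[0,-0.7,0],[1,-0.5,87],0.8],
    [[0,-0.7,0],[1,-0.5,87],0.1],
    [[0,-0.7,0],[1,-0.5,87],0.1],
    [[0,-0.7,0],[1,-0.5,87],0.1],
    [[0,-0.7,0],[1,-0.5,87],0.1],
    [[0,-0.7,0],[1,-0.5,87],0.1],
  ],
)

```text
clock: 12.55
eef_pos: [598.9, 33.2, 34.7]
tcp_rot: [3.14, -0.001, 0.366]
contact_force: [-0.3, 0.3, 6.4]
opening: 0.342
```

```bash
python3 -c "
from h import *
st()
f=r.grab_frame('scene')
c=f['color'][130:260,220:360,::-1].copy();c=cv2.resize(c,None,fx=4.5,fy=4.5,interpolation=cv2.INTER_CUBIC)
cv2.imwrite('pics/o2.png',c)
"
```

```text
t 12.55 pos [598.9  33.2  34.7] rpy [ 1.799e+02 -1.000e-01  2.090e+01] F [-0.3  0.3  6.4] op 0.342 q [ 0.05  0.51  1.81 -0.    0.82  1.26]
```

View pics/o2.png

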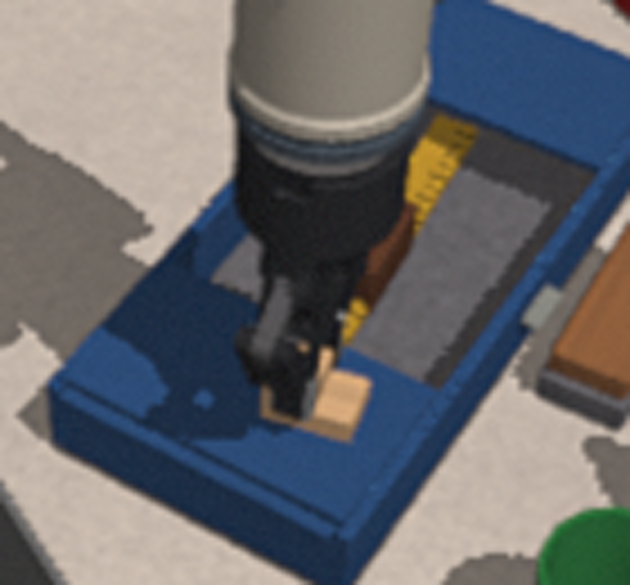

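>>> play_rows(
  moves=[
    [[0,0,0],[0,0,-30],0.1],
    [[0,0,0],[0,0,-70],0.1],
    [[0,0,0],[0,0,-115],0.1],
    [[0,0,0],[0,0,-150],0.1],
    [[0,0,0],[0,0,-150],0.1],
  ],
)

```text
clock: 13.1
eef_pos: [602.1, 33.7, 191.0]
tcp_rot: [3.137, -0.011, 0.366]
contact_force: [0.5, -0.0, -0.2]
opening: 0.343
```

```bash
python3 -c "
from h import *
st(); plan([550,-210,188],[180,0,14])"
```

```text
t 13.1 pos [602.1  33.7 191. ] rpy [179.7  -0.6  21. ] F [ 0.5 -0.  -0.2] op 0.343 q [ 0.05  0.32  1.7  -0.    1.11  1.26]
turn [0.2, -0.6, 7.0] shift [-135.8, 208.9, 2.4]
```

>>> play_rows(
  moves=[
    [[0,0,7],[-136,209,0],0.1],
    [[0,0,7],[-136,209,0],0.1],
    [[0,0,7],[-136,209,0],0.1],
    [[0,0,7],[-136,209,0],0.1],
    [[0,0,7],[-136,209,0],0.1],
    [[0,0,7],[-136,209,5],0.1],
    [[0,0,7],[-136,209,40],0.1],
    [[0,0,7],[-136,209,70],0.1],
    [[0,0,7],[-136,209,85],0.1],
    [[0,0,7],[-136,209,85],0.1],
    [[0,0,7],[-136,209,85],0.8],
    [[0,0,7],[-136,209,85],0.8],
    [[0,0,7],[-136,209,85],0.8],
    [[0,0,7],[-136,209,40],0.8],
    [[0,0,7],[-136,209,0],0.8],
    [[0,0,7],[-136,209,0],0.8],
  ],
)

```text
clock: 14.7
eef_pos: [553.5, -211.5, 197.1]
tcp_rot: [3.132, -0.02, 0.244]
contact_force: [0.2, -0.2, 0.6]
opening: 0.8
```

```bash
python3 -c "
from h import *
st(); plan([536,159,150],[180,0,104])
f=r.grab_frame('scene');save(f,'b3.png'); g=r.grab_frame('top')
pickle.dump((f,g),open('b3.pkl','wb'))
c=g['color'][140:285,140:335,::-1]; cv2.imwrite('pics/b3t.png',cv2.resize(c,None,fx=4,fy=4,interpolation=cv2.INTER_CUBIC))"
```

```text
t 14.7 pos [ 553.5 -211.5  197.1] rpy [179.5  -1.1  14. ] F [ 0.2 -0.2  0.6] op 0.8 q [-0.37  0.29  1.72  0.    1.1   0.96]
turn [1.3, -0.5, -90.0] shift [71.5, -364.2, 45.1]
```

View pics/b3.png

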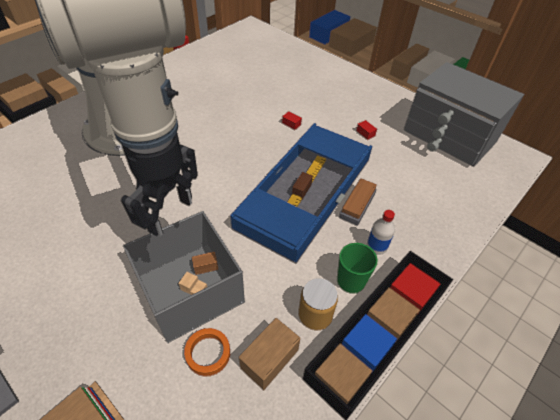

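View pics/b3t.png

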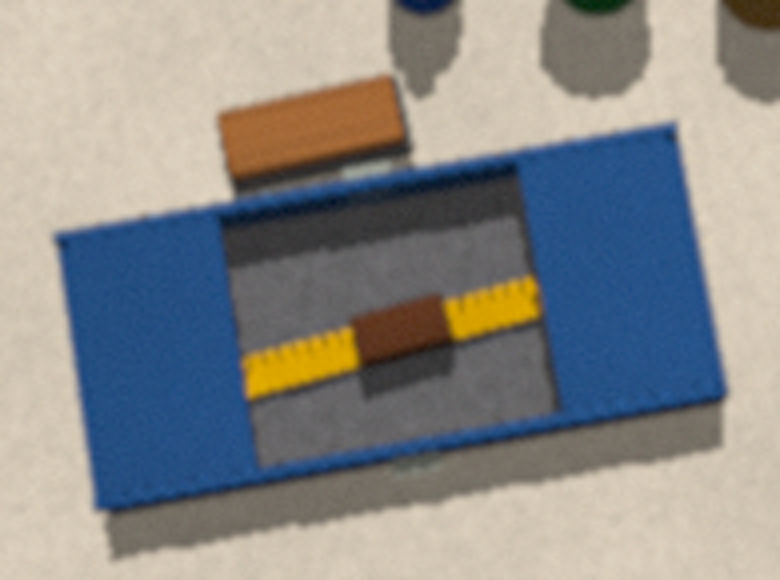

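Both offcuts are in the bin, at (204,263) and (192,283), and the rule has not moved. I turn the jaws across its width and go above the grip.

>>> play_rows(
  moves=[
    [[0,0,-45],[71,-364,20],0.8],
    [[0,0,-45],[71,-364,20],0.8],
    [[0,0,-45],[71,-364,20],0.8],
    [[0,0,-45],[71,-364,20],0.8],
    [[1,-0.5,-90],[71,-364,20],0.8],
    [[1,-0.5,-90],[71,-364,20],0.8],
    [[1,-0.5,-90],[71,-364,30],0.8],
    [[1,-0.5,-90],[71,-364,40],0.8],
    [[1,-0.5,-90],[71,-364,50],0.8],
    [[1,-0.5,-90],[71,-364,60],0.8],
    [[1,-0.5,-90],[71,-364,70],0.8],
    [[1,-0.5,-90],[71,-364,70],0.8],
    [[1,-0.5,-90],[71,-364,70],0.8],
    [[1,-0.5,-90],[71,-364,70],0.8],
  ],
)

```text
clock: 16.2
eef_pos: [533.0, 159.7, 121.5]
tcp_rot: [-3.139, -0.0, 1.812]
contact_force: [0.2, 0.4, 0.2]
opening: 0.8
```

```bash
python3 -c "
from h import *
st(); plan([535.7,159,-8],[180,0,104])
f=r.grab_frame('scene')
c=f['color'][130:260,220:360,::-1].copy();c=cv2.resize(c,None,fx=4.5,fy=4.5,interpolation=cv2.INTER_CUBIC)
cv2.imwrite('pics/r1.png',c)
"
```

```text
t 16.2 pos [533.  159.7 121.5] rpy [-179.9   -0.   103.8] F [0.2 0.4 0.2] op 0.8 q [0.29 0.34 1.85 0.   0.96 0.05]
turn [-0.1, -0.0, -0.2] shift [-1.4, 2.8, 129.5]
```

View pics/r1.png

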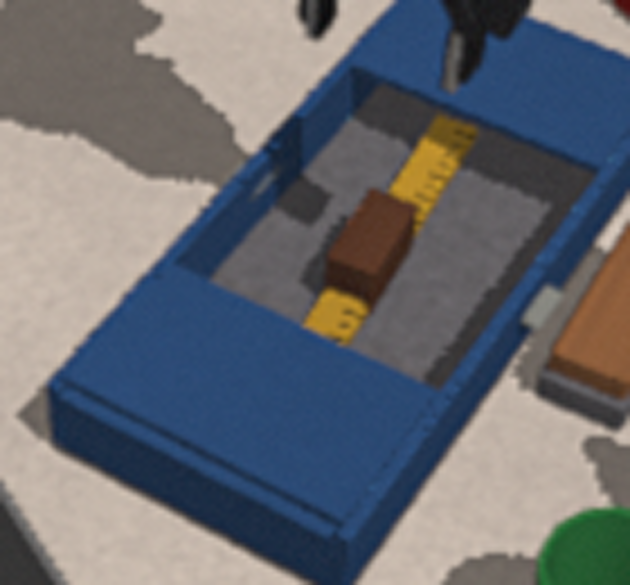

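>>> play_rows(
  moves=[
    [[0,0,0],[-1,3,45],0.8],
    [[0,0,0],[-1,3,85],0.8],
    [[0,0,0],[-1,3,105],0.8],
    [[0,0,0],[-1,3,117],0.8],
    [[0,0,0],[-1,3,125],0.8],
    [[0,0,0],[-1,3,125],0.8],
  ],
)

```text
clock: 16.85
eef_pos: [536.2, 159.5, -3.4]
tcp_rot: [-3.14, -0.0, 1.812]
contact_force: [-0.1, 0.3, 0.2]
opening: 0.8
```

```bash
python3 -c "
from h import *
st()
f=r.grab_frame('scene')
c=f['color'][110:240,240:380,::-1].copy();c=cv2.resize(c,None,fx=4.5,fy=4.5,interpolation=cv2.INTER_CUBIC)
cv2.imwrite('pics/r2.png',c)
"
```

```text
t 16.85 pos [536.2 159.5  -3.4] rpy [-179.9   -0.   103.8] F [-0.1  0.3  0.2] op 0.8 q [0.29 0.52 1.91 0.   0.71 0.04]
```

View pics/r2.png

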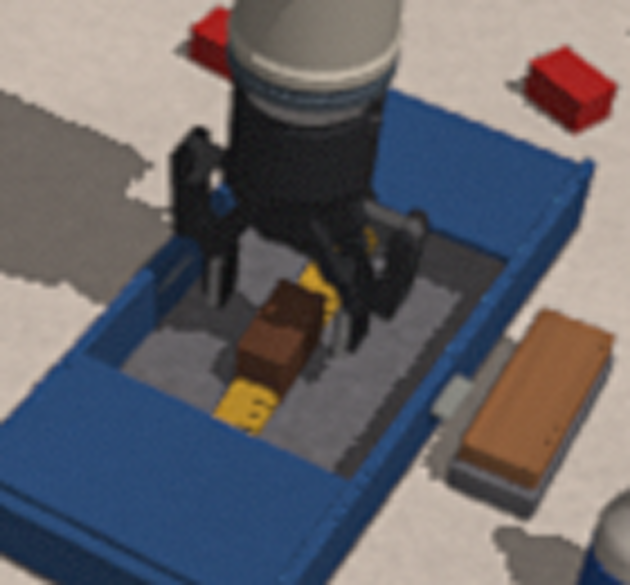

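>>> play_rows(
  moves=[
    [[0,0,0],[0,0,7],0.8],
    [[0,0,0],[0,0,7],0.1],
    [[0,0,0],[0,0,7],0.1],
    [[0,0,0],[0,0,7],0.1],
    [[0,0,0],[0,0,7],0.1],
    [[0,0,0],[0,0,7],0.1],
  ],
  newtons=60,
)

```text
clock: 17.5
eef_pos: [537.0, 159.7, -9.0]
tcp_rot: [-3.141, -0.0, 1.813]
contact_force: [-0.7, -0.7, 5.6]
opening: 0.338
```

```bash
python3 -c "
from h import *
st()
f=r.grab_frame('scene')
c=f['color'][110:240,240:380,::-1].copy();c=cv2.resize(c,None,fx=4.5,fy=4.5,interpolation=cv2.INTER_CUBIC)
cv2.imwrite('pics/r3.png',c)
u=np.array([np.cos(np.radians(101.3)),np.sin(np.radians(101.3)),0]); p=r.sense()['eef_pos']
print('along case y +50 / -50:');plan(p+50*u+[0,0,8],np.degrees(r.sense()['tcp_rot']));plan(p-50*u+[0,0,8],np.degrees(r.sense()['tcp_rot']))
"
```

```text
t 17.5 pos [537.  159.7  -9. ] rpy [-180.    -0.   103.9] F [-0.7 -0.7  5.6] op 0.338 q [0.29 0.53 1.91 0.   0.7  0.04]
along case y +50 / -50:
turn [0.0, 0.0, 0.0] shift [50.0, 2.2, -8.0]
turn [0.0, 0.0, 0.0] shift [-49.9, -2.2, -8.0]
```

View pics/r3.png

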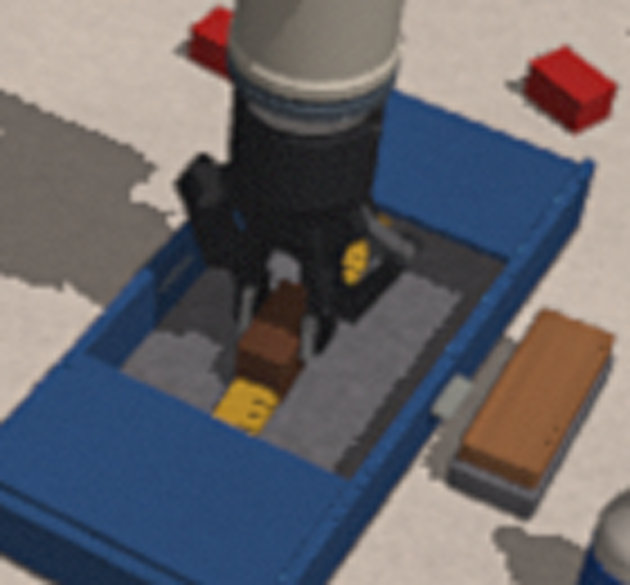

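Grasped, with an opening of 0.338, about 29 mm. I lift 8 mm and slide 48 mm toward −y.

>>> play_rows(
  moves=[
    [[0,0,0],[0,0,-8],0.1],
    [[0,0,0],[0,0,-8],0.1],
    [[0,0,0],[-12,-0.5,-8],0.1],
    [[0,0,0],[-24,-1,-8],0.1],
    [[0,0,0],[-36,-1.5,-8],0.1],
    [[0,0,0],[-48,-2,-8],0.1],
    [[0,0,0],[-48,-2,-8],0.1],
    [[0,0,0],[-48,-2,-8],0.1],
  ],
)

```text
clock: 18.35
eef_pos: [546.5, 112.1, -1.1]
tcp_rot: [-3.141, -0.0, 1.811]
contact_force: [-0.0, -0.5, -1.7]
opening: 0.338
```

```bash
python3 -c "
from h import *
st()
f=r.grab_frame('scene')
c=f['color'][110:240,240:380,::-1].copy();c=cv2.resize(c,None,fx=4.5,fy=4.5,interpolation=cv2.INTER_CUBIC)
cv2.imwrite('pics/r4.png',c)
g=r.grab_frame('top');c=g['color'][140:285,140:335,::-1]; cv2.imwrite('pics/r4t.png',cv2.resize(c,None,fx=4,fy=4,interpolation=cv2.INTER_CUBIC))
"
```

```text
t 18.35 pos [546.5 112.1  -1.1] rpy [-180.    -0.   103.8] F [-0.  -0.5 -1.7] op 0.338 q [ 0.2   0.52  1.92  0.    0.71 -0.04]
```

View pics/r4.png

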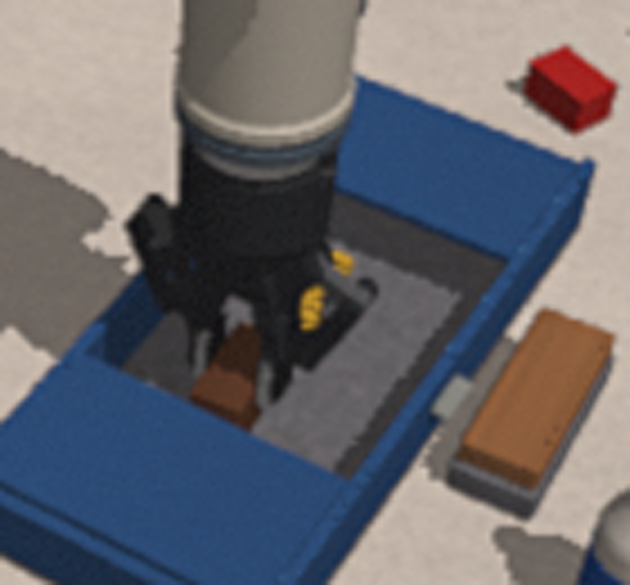

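View pics/r4t.png

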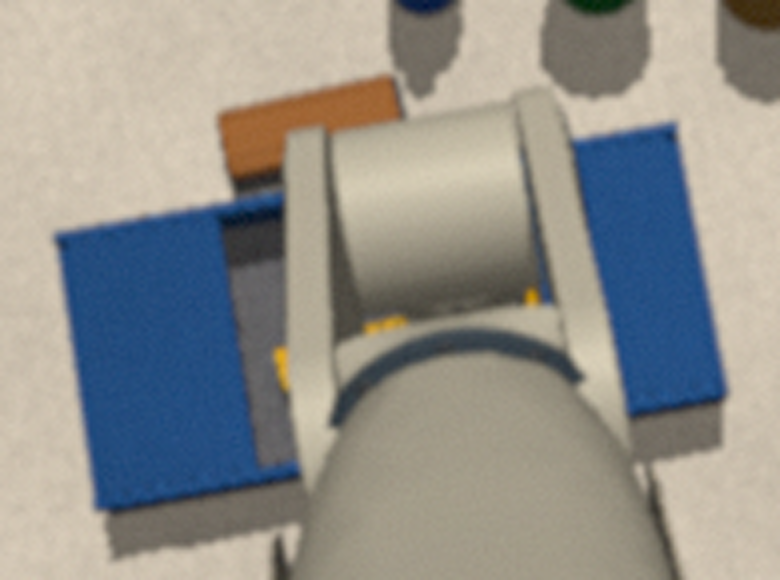

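In the top view the rule's +y end shows at crop (275,370) with about 18 mm gap to the cover edge at (243,·), as planned. I now tilt, lifting the +y end through the opening.

>>> play_rows(
  moves=[
    [[0,2.5,0],[1,0,-3.5],0.1],
    [[0,5,0],[2,0,-8],0.1],
    [[0,7.5,0],[2.5,0,-13],0.1],
    [[0,10,0],[3,0,-19],0.1],
    [[0,12,0],[3,0,-24],0.1],
    [[0,14,0],[3,0,-28],0.1],
    [[0,14,0],[3,0,-28],0.1],
    [[0,14,0],[3,0,-28],0.1],
    [[0,14,0],[3,0,-28],0.1],
  ],
)

```text
clock: 19.35
eef_pos: [545.5, 116.0, 26.7]
tcp_rot: [-3.141, -0.244, 1.813]
contact_force: [-1.1, -0.1, -1.8]
opening: 0.342
```

```bash
python3 -c "
from h import *
st()
f=r.grab_frame('scene')
c=f['color'][90:250,230:400,::-1].copy();c=cv2.resize(c,None,fx=3.7,fy=3.7,interpolation=cv2.INTER_CUBIC)
cv2.imwrite('pics/r5.png',c)
g=r.grab_frame('top');c=g['color'][140:285,140:335,::-1]; cv2.imwrite('pics/r5t.png',cv2.resize(c,None,fx=4,fy=4,interpolation=cv2.INTER_CUBIC))
"
```

```text
t 19.35 pos [545.5 116.   26.7] rpy [-180.   -14.   103.9] F [-1.1 -0.1 -1.8] op 0.342 q [ 0.05  0.5   1.89  0.33  0.83 -0.43]
```

View pics/r5.png

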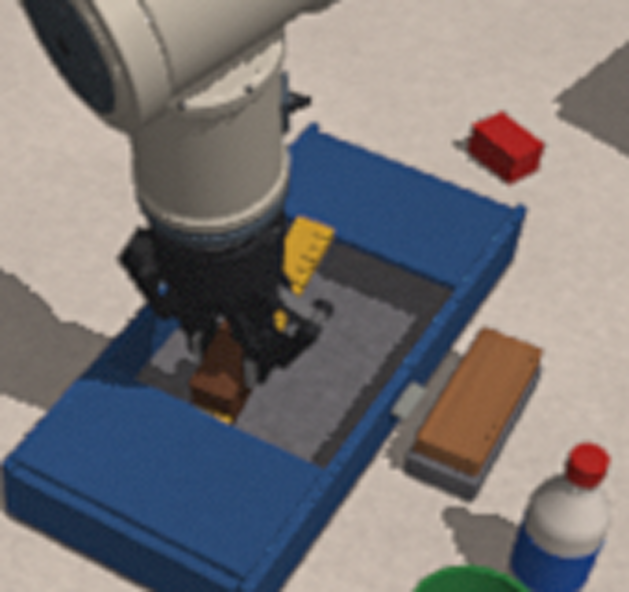

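View pics/r5t.png

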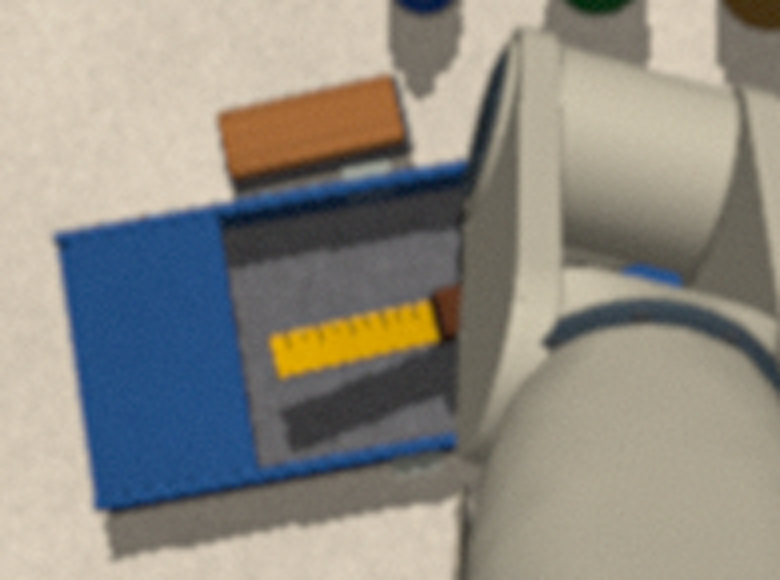

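The +y end is up at crop (312,222), clear of the far cover, and forces are low. I check its height before withdrawing.

```bash
python3 -c "
from h import *
s=r.grab_frame('scene');g=r.grab_frame('top')
tri(s,(314.2,149.9),g,(209,228.6))
"
```

```text
tri [511.9 229.2  80. ] gap 0.9
```

>>> play_rows(
  moves=[
    [[0,1.5,0],[10,0,-1],0.1],
    [[0,3,0],[19,0,-2.5],0.1],
    [[0,4.5,0],[29,0,-3.5],0.1],
    [[0,6,0],[39,0,-4.5],0.1],
    [[0,8,0],[50,0,-6.5],0.1],
    [[0,10,0],[60,0,-8],0.1],
    [[0,11,0],[68,0,-9],0.1],
    [[0,11,0],[80,0,-6],0.1],
    [[0,11,0],[92,0,-3],0.1],
    [[0,11,0],[102,0,0],0.1],
    [[0,11,0],[102,0,0],0.1],
    [[0,11,0],[102,0,0],0.1],
  ],
)

```text
clock: 20.75
eef_pos: [521.6, 212.6, 51.5]
tcp_rot: [-3.141, -0.436, 1.814]
contact_force: [0.1, -0.3, -2.0]
opening: 0.341
```

```bash
python3 -c "
from h import *
st()
f=r.grab_frame('scene')
c=f['color'][70:250,230:420,::-1].copy();c=cv2.resize(c,None,fx=3.2,fy=3.2,interpolation=cv2.INTER_CUBIC)
cv2.imwrite('pics/r6.png',c)
g=r.grab_frame('top');c=g['color'][140:285,140:335,::-1]; cv2.imwrite('pics/r6t.png',cv2.resize(c,None,fx=4,fy=4,interpolation=cv2.INTER_CUBIC))
"
```

```text
t 20.75 pos [521.6 212.6  51.5] rpy [-180.   -25.   103.9] F [ 0.1 -0.3 -2. ] op 0.341 q [ 0.1   0.5   1.9   0.56  0.9  -0.53]
```

View pics/r6.png

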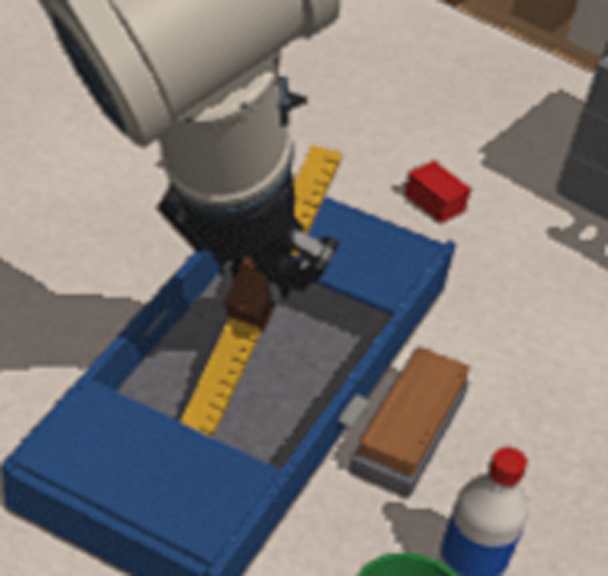

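View pics/r6t.png

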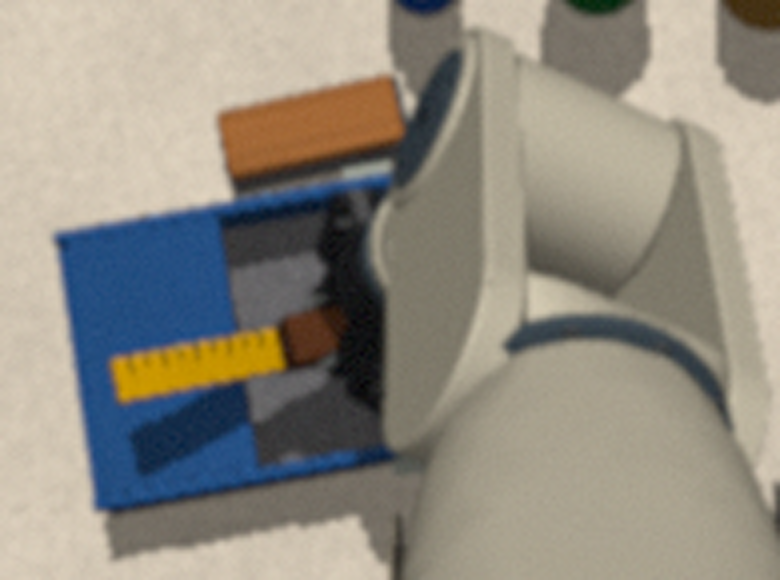

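Triangulation put the raised end at z ≈ 80 with the other end still below the cover. The lower end is now close to the near cover's edge at crop (195,425). I shift 20 mm more before lifting.

>>> play_rows(
  moves=[
    [[0,0,0],[10,0,2],0.1],
    [[0,0,0],[20,0,4],0.1],
    [[0,0,0],[20,0,4],0.1],
    [[0,0,0],[20,0,4],0.1],
  ],
)

```text
clock: 21.25
eef_pos: [517.1, 231.6, 56.5]
tcp_rot: [3.142, -0.436, 1.814]
contact_force: [0.1, 0.2, -1.7]
opening: 0.34
```

```bash
python3 -c "
from h import *
st()
f=r.grab_frame('scene')
c=f['color'][70:250,230:420,::-1].copy();c=cv2.resize(c,None,fx=3.2,fy=3.2,interpolation=cv2.INTER_CUBIC)
cv2.imwrite('pics/r7.png',c)
"
```

```text
t 21.25 pos [517.1 231.6  56.5] rpy [180.  -25.  103.9] F [ 0.1  0.2 -1.7] op 0.34 q [ 0.14  0.48  1.9   0.57  0.89 -0.5 ]
```

View pics/r7.png

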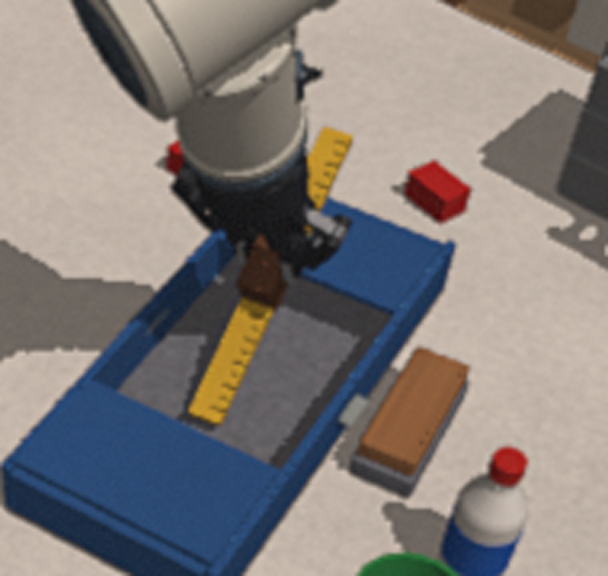

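The lower end at crop (205,415) is fully visible and clear of the near cover. I lift straight up.

>>> play_rows(
  moves=[
    [[0,0,0],[8,0,-18],0.1],
    [[0,0,0],[21,0,-45],0.1],
    [[0,0,0],[34,0,-73],0.1],
    [[0,0,0],[47,0,-100],0.1],
    [[0,0,0],[60,0,-128],0.1],
    [[0,0,0],[72,0,-155],0.1],
    [[0,0,0],[84,0,-180],0.1],
    [[0,0,0],[84,0,-180],0.1],
    [[0,0,0],[84,0,-180],0.1],
    [[0,0,0],[84,0,-180],0.1],
    [[0,0,0],[84,0,-180],0.1],
  ],
)

```text
clock: 22.4
eef_pos: [516.3, 231.3, 253.5]
tcp_rot: [-3.139, -0.436, 1.813]
contact_force: [-0.0, 0.4, -0.9]
opening: 0.338
```

```bash
python3 -c "
from h import *
st()
f=r.grab_frame('scene');save(f,'r8.png')
g=r.grab_frame('top');save(g,'r8t.png')
"
```

```text
t 22.4 pos [516.3 231.3 253.5] rpy [-179.8  -25.   103.9] F [-0.   0.4 -0.9] op 0.338 q [ 0.14  0.23  1.75  0.46  1.24 -0.28]
```

View pics/r8.png

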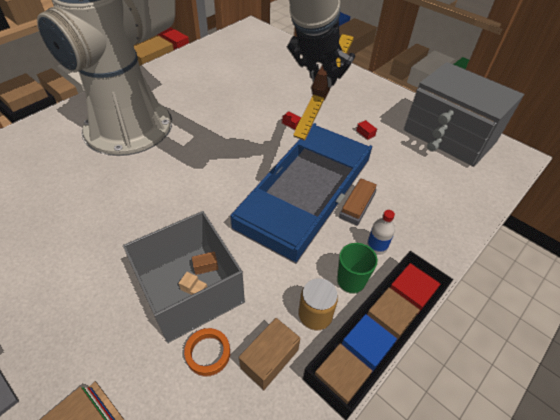

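View pics/r8t.png

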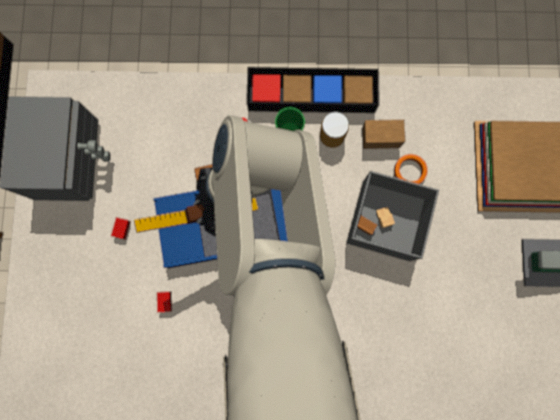

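```bash
python3 -c "
from h import *
s=r.grab_frame('scene');g=r.grab_frame('top')
tri(s,(303,133),g,(256,205)); st()
import time
print(np.abs(r.sense()['qvel']).max())
"
```

```text
tri [551.9 113.3 223.3] gap 12.3
t 22.6 pos [516.8 231.5 254.3] rpy [-179.9  -25.   103.9] F [-0.3 -0.1 -1.6] op 0.339 q [ 0.14  0.23  1.75  0.46  1.24 -0.28]
0.0037083026282167236
```

The lower end is at z ≈ 217–223 mm, well above 134 mm, the arm is at rest and both offcuts are in the bin. I hand the job in.

```bash
python3 -c "
from h import *
print(r.sign_off())"
```

```text
the job is handed in; nothing more can be done
None
```

I put both offcuts in the grey bin and brought the rule out of the case, +y end first. I handed the job in at about 22.6 s with the rule still gripped, at rest, above the case.

**Rule exit:** I slid the rule about 48 mm toward −y and tilted it 14°. Triangulation put its raised end at z ≈ 80 mm while, by my geometry, the other end was still under the cover. I then drew it out at 25° and lifted it straight up.

**Last checks:**
- **Offcuts:** both are visible in the bin in both camera views.
- **Rule height:** the lower end is at about 217 mm by geometry and 223 mm by triangulation. That triangulation was loose (12 mm gap between the two rays), but 134 mm is all that is needed.
- **Grip and motion:** opening 0.34, which fits the 30 mm grip block; joint speeds were near zero.
- **Contact:** the wrist force read about 1.6 N, roughly the rule's weight, so nothing suggests it touches anything.
- **Bystanders:** those visible look unmoved in the last pictures. The red look-alikes were not touched.

**What went wrong or disagreed:**
- The first grasp of the brown offcut closed above it and had to be repeated.
- The pictures showed the fingertips 20–30 mm higher than the reported TCP. I allowed for that by commanding lower heights in every later grasp.
- Triangulated case corners came out 4–8 mm lower than the stated height. I found no cause for this or for the TCP offset.

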